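# Press the tin dispenser's release and stop the ejected tin with the other finger

## Task

Press the black release key of the tin dispenser fully down with one fingertip so that its spring kicks the round tin out of the nest, and stop the tin on the open chute with the other finger before it slides off the front end. Do not pinch or lift the tin, and leave the spare tin, tape roll and torch beside the dispenser alone. Finish while still holding it like that: the key held down and the tin stopped against the finger.

Things in the scene. Friction and masses are not known exactly. Their poses are not given: they have to be found in the camera images.
- dispenser: Low metal tin dispenser fixed to the bench. Origin at bench height under the chute's centre line; its -x is the way the tin is ejected (roughly towards the robot), +y left, z up. Its deck spans x -75 to +105, y +-50 mm. The level chute floor is 30 mm above the bench, 76 mm wide inside. The release block on its right spans x -75 to -11, y -46 to -96 mm, 30 mm high plus a 3 mm bezel.
- release (a joint): Travel of the release key in m: 0 up, 0.012 fully down on its stop. Sprung: about 1.5 N to start, 4.5 N fully down, plus up to 4 N of rubbing. A gate in front of the tin goes down with the key, frees the tin at about 0.008 m down, and comes up again with the key.
- release_top (a point): Centre of the top face of the black ribbed release key, 42 mm (along the dispenser's x) by 38 mm (along y), at (-43, -70) mm in the dispenser's frame; 50 mm above the bench when up, 38 mm when fully down (then still 8 mm above the chute floor). The point moves with the key.
- catch_point (a point): Fixed point on the chute floor's centre line at (-43, 0, 30) mm in the dispenser's frame, open from above: straight across from the key, 70 mm from its centre, so two fingers 70 mm apart (centre to centre) can stand on the key and here at once. 28 mm ahead of the waiting tin's front edge; the lip is 32 mm farther on.
- tin: Round flat wax tin, 70 mm diameter, 38 mm high, about 0.15 kg, loose; origin at the centre of its underside. It waits in the nest at (20, 0, 30) mm in the dispenser's frame (front edge at x = -15 mm), held by a gate 8 mm high; freed, it shoots along -x in a fraction of a second and off the lip if nothing stops it.
- ejector (a joint): Travel in m of the spring pusher behind the tin: 0 cocked, 0.06 fully out. Pushes with about 3.9 N at 0 and 2.1 N at 0.06; goes on pressing the tin on the finger that stops it.
- spare_tin: A second wax tin like the first, standing on the bench to the left of the dispenser; origin at the centre of its underside. To be left alone.
- tape_roll: Black roll of insulating tape, 66 mm diameter, 19 mm high, flat on the bench to the left; origin at the centre of its underside. To be left alone.
- torch_small: Torch, 160 mm long (along its y), 30 mm thick, lying on the bench to the right; origin at the centre of its underside. To be left alone.
- lip (a point): Middle of the chute's open front end at (-75, 0, 30) mm in the dispenser's frame; beyond it is a drop to the bench. The rails beside the open chute (x -75 to -15 mm) are 6 mm thick and stand 12 mm above its floor; round the nest (x -21 to +105 mm) walls and retaining lips stand up to 46 mm above the floor (76 mm above the bench).

How it is judged (in metres and radians):
On the way:
1. a finger has pressed the release key down and the tin has come out of its nest, still on the chute (value of joint release above 0.008 m and contact force between the fingers and release above 0.3 N and x of tin in the frame of dispenser below 0.014 m), for 0.1 s.
At the end, for the whole second after the job is handed in: The key is held at least 9 mm down by a finger, and the tin is at rest flat on the chute floor, 6 to 65 mm out of its nest, resting against a finger (over 0.2 N) (value of joint release above 0.009 m and contact force between the fingers and release above 0.3 N and contact force between the fingers and tin above 0.2 N and x of tin in the frame of dispenser between -0.045 and 0.014 m and z of tin in the frame of dispenser between 0.026 and 0.036 m and angle between tin's own z axis and vertical below 0.15 rad and linear speed of tin below 0.02 m/s); the arm keeps its last pose, push and grip.
It fails at once if the tin slid away past the front of the chute (x of tin in the frame of dispenser below -0.055 m).
It fails at once if the tin was lifted more than 12 mm or tipped over (z of tin in the frame of dispenser above 0.042 m or angle between tin's own z axis and vertical above 0.5 rad).
It fails at once if a bystander was moved by more than 25 mm (distance of any of spare_tin, tape_roll, torch_small from where it was at the start of the episode above 0.025 m).
It also fails if it takes over 45 s, if anything falls off the work surface, if the arm or the gripper's body presses on something with over 40 N, if the wrist force passes 120 N, or if a joint passes its speed limit or range.

## Robot

A 6-joint arm with a two-finger parallel gripper is mounted at the origin on a cart in front of the work surface, level with it; the furniture and walls round the work are solid. World frame = base frame: x ahead of the robot, y to its left, z up, the work surface at z = 0. Lengths are in mm, angles in rad, forces in N, time in s.
With the tool pointing down it reaches from about 275 to 750 mm from the base axis. Payload 10.2 kg.
Tool frame: the origin (TCP) lies at the centre of the arm's flange, where the gripper is bolted on; the fingertips stand 173 mm ahead of it and the grasp point (between the pads) lies 155 mm ahead of it; z points along the fingers, y is the line along which they close (so a half turn about z gives the same grasp; the last joint's range is limited). The gripper opens to 85 mm and grips with 20 to 120 N. Pads are 22 mm wide; open, the fingers measure 114 mm over their backs; the gripper's body (76 mm by 85 mm) begins 54 mm behind the grasp point. The pads swing forward as they close: fully open they stand 13 mm farther back than shut.
Start: joints at [-1.373, 0.313, 1.498, -0, 1.331, -0.223], TCP at [214.446, -479.213, 404.694] pointing down, gripper open.
Joint ranges: [-2.94, 2.94], [-0.97, 2.17], [0.19, 2.56], [-1.23, 4.37], [0.02, 3.11], [-2.88, 2.88]. Speed limits (rad/s): [2.39, 2.39, 3.01, 3.14, 3.14, 3.14].

## Interface

Orientations are given as a unit quaternion [w, x, y, z].
In Python, from rig import ctrl, imaging, sensors, workorder gives the robot as it stands (ctrl), with the cameras (imaging), the readings (sensors) and the job (workorder).
- The arm moves only by the shell command python3 steer.py [OPENING] [FORCE], which reads ROWS from standard input. ROWS is a JSON list of rows, 1 to 8 of them, each of 6 numbers: dx, dy, dz in shares of 600 mm (1.0 is 600 mm), then a rotation vector rx, ry, rz in a scale on which 1.0 is 360 degrees; each row is the pose to reach, as a shift and turn from the pose commanded when the command began, along the tool's axes at that moment; what a row does not reach only later rows make up. A row lasts 1/10 s, in which the tool goes at most 50 mm and 0.15 rad, less where a joint would pass 70% of its speed; a pose out of reach is approached as far as the arm can. OPENING is the opening from 0.0 (shut) to 1.0 (fully open), set as the command begins (- or left out keeps the last). The fingers move at their own pace and stop on an object; FORCE is the grip in N (left out, the last holds). Time passes only in rows, so rows that do not move let the fingers close. It prints the time, the measured TCP pose, the force, the opening and the grip force at its end. A shift or turn number past 1, either way, is cut back to 1. Input that does not fit is refused with a message, and nothing moves.
- sensors.sense(): the state, without advancing time (a new reading comes with each control period).
- imaging.capture(name): name is "scene" or "side" or "wrist"; returns the picture (480x640x3 uint8, red, green, blue); there is no depth.
- imaging.calibration(name): a dict with "fx", "fy", "cx", "cy" (pixels), "position" and "attitude" of the camera in the world. Camera axes: x right, y down, z forward; pixel columns grow to the right and rows downward; lengths in mm; the calibration is good to about 2 mm. A picture is of the moment at which its call begins: read the wrist's pose just before it. calibration takes no time and is no camera call; for the wrist camera it gives the pose at the moment of the call.
- workorder.finish_job(): hands the job in; it is judged then, once.
The state is a dict: "time_s": time; "joints": joint angles; "dq": joint speeds; "tau": joint torques, N m; "eef_pos": TCP position; "ee_rot": TCP orientation; "force": force on the tool from outside, world axes, zero at the start; "wrist_torque": the same for the moment, N m; "grip_width": opening from 0.0 (shut) to 1.0 (fully open); "grip_force": force on a finger pad.
Only numpy, scipy, OpenCV 4.12 (cv2) and the standard library are available. Lean on these libraries where they do the work, as an engineer would, in place of code of your own. Each camera call takes 0.05 s, during which the arm holds its last target. There are 200 camera calls.

## Working session

There is one attempt and no reset: what is moved stays moved. The work goes in short steps, Python scripts to look and compute and a shell command to move; the robot and the scene stay as the last step left them, time stands still between calls to the robot, and variables do not carry over. Pictures are saved under pics/ and viewed, at most 10 in all, crops included, and the job is handed in when it is done.

```bash
mkdir -p pics; ls; python3 - <<'E'
from rig import ctrl, imaging, sensors, workorder
import cv2
for n in("scene","side"):
    c=imaging.calibration(n);print(n,c)
    cv2.imwrite(f"pics/{n}0.png",imaging.capture(n)[:,:,::-1])
s=sensors.sense();print(s)
E
```

```text
pics
rig.py
steer.py
scene {'fx': 452.5224159141724, 'fy': 452.5224159141724, 'cx': 313.4176877300334, 'cy': 242.11698383766588, 'position': array([ 67.72041982, 528.85542116, 521.42710514]), 'attitude': array([ 0.19770509, -0.35221352,  0.80189783, -0.44024789])}
side {'fx': 616.7020300950392, 'fy': 616.7020300950392, 'cx': 313.8907514004969, 'cy': 235.24575098763734, 'position': array([ 55.59519502, 885.82634245, 537.7454551 ]), 'attitude': array([ 0.1545153 , -0.24478792,  0.80966301, -0.51053864])}
{'time_s': 0.1, 'joints': array([-1.37340099e+00,  3.13408405e-01,  1.49833679e+00, -7.95556327e-06,
        1.33095897e+00, -2.23398849e-01]), 'dq': array([-0.00053   , -0.00160929, -0.00246187, -0.00157719, -0.00040529,
        0.0007398 ]), 'tau': array([ 2.74523656e-03, -4.12901115e+01, -2.60141301e+01, -2.15108489e-04,
        3.01436485e-03,  1.31868042e-06]), 'eef_pos': array([ 214.43927285, -479.18419538,  404.19399328]), 'ee_rot': array([-5.55755138e-04,  9.77947710e-01,  2.08849148e-01,  3.36247413e-06]), 'force': array([-0.59349764,  0.45586845,  0.00453943]), 'wrist_torque': array([ 0.0136814 ,  0.02311205, -0.01082866]), 'grip_force': 0.0, 'grip_width': 1.000666612225444}
```

View pics/scene0.png

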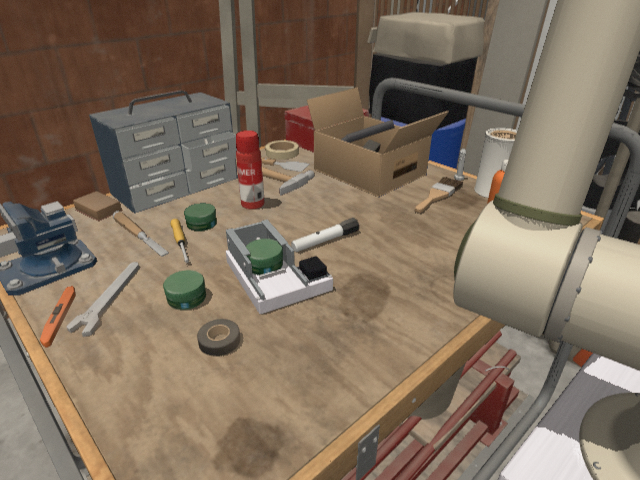

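View pics/side0.png

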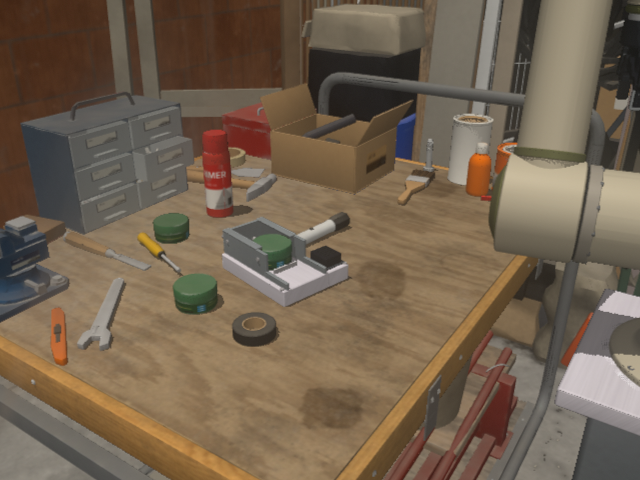

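Scene: the dispenser is at about (275,265), with the key at (314,268) and the tin at (264,254). The spare tin is at (185,289), the tape at (218,336) and the torch at (325,236). Side: the dispenser is at about (283,262), with the key at (326,258). I'll enlarge both for corner readings.

```bash
python3 - <<'E'
import cv2,numpy as np
a=cv2.imread("pics/scene0.png")[215:315,215:345];b=cv2.imread("pics/side0.png")[205:305,215:355]
cv2.imwrite("pics/c1.png",cv2.resize(a,None,fx=6,fy=6,interpolation=cv2.INTER_CUBIC))
cv2.imwrite("pics/c2.png",cv2.resize(b,None,fx=5.5,fy=5.5,interpolation=cv2.INTER_CUBIC))
E
```

```text
(no output)
```

View pics/c1.png

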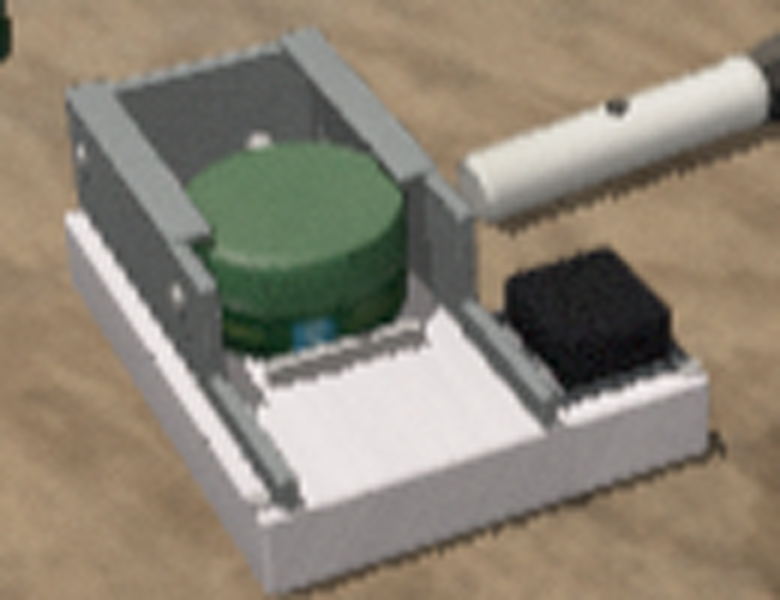

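View pics/c2.png

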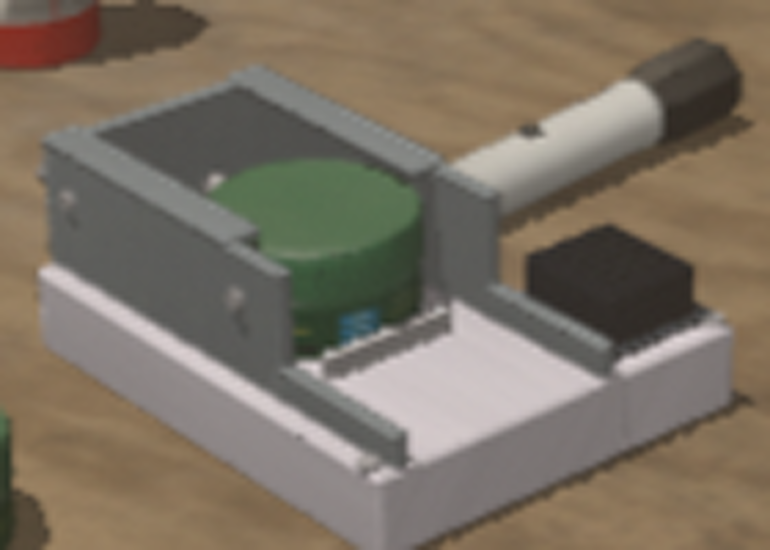

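c1: the front-left deck corner is at (262,520), the front-right block corner at (708,378), and the key top corners at (565,347), (668,318), (610,250) and (507,285). c2: the same corners are at (382,487), (732,332), and (612,297), (692,265), (608,227), (528,262). Next I'll fit the pose.

```bash
cat > fit.py <<'E'
import numpy as np
from rig import ctrl, imaging, sensors, workorder
from scipy.optimize import least_squares
from scipy.spatial.transform import Rotation as R
P={'A':(-75,50,30),'B':(-75,50,0),'C':(-75,-96,30),'D':(-75,-96,0),'E':(105,50,30),'F':(105,50,0),'k1':(-64,-51,50),'k2':(-64,-89,50),'k3':(-22,-89,50),'k4':(-22,-51,50)}
o={'scene':(6,215,215,{'A':(262,520),'B':(270,592),'C':(708,378),'D':(708,450),'E':(66,215),'k1':(565,347),'k2':(668,318),'k3':(610,250),'k4':(507,285)}),
'side':(5.5,215,205,{'A':(382,487),'C':(732,332),'D':(732,405),'E':(40,270),'F':(42,345),'k1':(612,297),'k2':(692,265),'k3':(608,227),'k4':(528,262)})}
def proj(n,X):
    c=imaging.calibration(n);q=c['attitude'];p=(X-c['position'])@R.from_quat(np.r_[q[1:],q[0]]).as_matrix()
    return np.c_[c['fx']*p[:,0]/p[:,2]+c['cx'],c['fy']*p[:,1]/p[:,2]+c['cy']]
def res(v,names):
    r=[]
    for n in names:
        f,u,w,d=o[n]
        X=np.array([P[k] for k in d])@R.from_euler('z',v[2]).as_matrix().T+[v[0],v[1],v[3] if len(v)>3 else 0]
        m=(np.array(list(d.values()))+.5)/f-.5+[u,w]
        r.append((proj(n,X)-m).ravel())
    return np.concatenate(r)
if __name__=="__main__":
  for names in(['scene'],['side'],['scene','side']):
    for x0 in([450,50,0],[450,50,0,0]):
      s=least_squares(res,x0,args=(names,),loss='soft_l1');print(names,s.x.round(3),np.sqrt(np.mean(res(s.x,names)**2)))
  print(res(s.x,names).reshape(-1,2).round(1).tolist())
  M=R.from_euler('z',s.x[2]).as_matrix()
E
python3 fit.py
```

```text
['scene'] [628.855 134.477  93.979] 0.9713432607968798
['scene'] [640.786 124.921  81.412 -11.686] 0.6642894531929816
['side'] [ 6.27239e+02  1.36865e+02 -2.67000e-01] 0.8967993602759505
['side'] [ 6.35387e+02  1.25281e+02 -2.61000e-01 -7.91800e+00] 0.7479408316737135
['scene', 'side'] [ 6.28101e+02  1.35436e+02 -2.66000e-01] 0.9846546752512296
['scene', 'side'] [ 6.32449e+02  1.30867e+02 -2.69000e-01 -4.35400e+00] 0.8476070675773051
[[0.1, 0.5], [0.0, 1.9], [0.9, 0.3], [0.7, 1.3], [0.3, -0.3], [-0.2, 0.2], [1.5, -0.7], [0.5, -0.9], [-0.6, -1.4], [-1.3, -0.9], [0.4, -0.7], [0.0, 0.9], [-0.7, 0.0], [-0.0, 0.9], [-1.0, 1.2], [0.7, 0.3], [-0.1, -0.9], [-1.7, -0.9]]
```

The rows are not in the units I measure in: shifts go in shares of 600 mm and turns go in shares of 360 degrees. I convert before sending: 304 mm / 600 = 0.5067, -208 mm / 600 = -0.3467, 0.64 rad / 6.2832 = 0.1019.

```bash
echo '[[0.0633, -0.0433, 0, 0, 0, 0.0127], [0.1267, -0.0867, 0, 0, 0, 0.0255], [0.19, -0.13, 0, 0, 0, 0.0382], [0.2533, -0.1733, 0, 0, 0, 0.0509], [0.3167, -0.2167, 0, 0, 0, 0.0637], [0.38, -0.26, 0, 0, 0, 0.0764], [0.4433, -0.3033, 0, 0, 0, 0.0891], [0.5067, -0.3467, 0, 0, 0, 0.1019]]' | python3 steer.py 0.65; cat > go.py <<'E'
import sys,numpy as np
from rig import ctrl, imaging, sensors, workorder
from scipy.spatial.transform import Rotation as R
def need(px,py,z,yaw):
    s=sensors.sense();q=s['ee_rot'];M=R.from_quat(np.r_[q[1:],q[0]])
    d=M.inv().apply(np.array([px,py,z])-s['eef_pos'])
    T=R.from_matrix(np.array([[np.cos(yaw),np.sin(yaw),0],[np.sin(yaw),-np.cos(yaw),0],[0,0,-1]]))
    print(s['time_s'],s['eef_pos'].round(1),s['force'].round(2),s['grip_width'],'d',d.round(1),'rot',(M.inv()*T).as_rotvec().round(4),'j',s['joints'].round(2))
need(*map(float,sys.argv[1:]))
E
python3 go.py 577 113 300 -.267
```

```text
time_s: 0.9
eef_pos: [407.5, -163.4, 404.6]
ee_rot: [-0.0, 0.994, -0.111, -0.0]
force: [0.9, -1.1, 0.8]
grip_width: 0.651
grip_force: 0.0
0.9 [ 407.5 -163.4  404.6] [ 0.91 -1.1   0.78] 0.650972302504545 d [ 104.3 -307.   104.6] rot [-0.0001  0.0001  0.0443] j [-0.65  0.12  1.74  0.    1.28  1.14]
```

Converted, -307 mm / 600 = -0.5117, -295 mm / 600 = -0.4917, 0.044 rad / 6.2832 = 0.007.

```bash
echo '[[0.025, -0.0717, 0, 0, 0, 0.0016], [0.05, -0.1433, 0.0167, 0, 0, 0.0032], [0.075, -0.215, 0.0417, 0, 0, 0.0048], [0.1, -0.2867, 0.0667, 0, 0, 0.007], [0.125, -0.3583, 0.0917, 0, 0, 0.007], [0.15, -0.43, 0.125, 0, 0, 0.007], [0.1667, -0.4917, 0.1583, 0, 0, 0.007], [0.1733, -0.5117, 0.1743, 0, 0, 0.007]]' | python3 steer.py
echo '[[0, 0, 0, 0, 0, 0], [0, 0, 0, 0, 0, 0]]' | python3 steer.py; python3 go.py 577 113 300 -.267; python3 - <<'E'
from rig import ctrl, imaging, sensors, workorder
import cv2
print(imaging.calibration("wrist"))
cv2.imwrite("pics/w1.png",imaging.capture("wrist")[:,:,::-1])
E
```

```text
time_s: 1.7
eef_pos: [575.6, 114.8, 297.6]
ee_rot: [-0.0, 0.992, -0.13, -0.002]
force: [0.4, 0.4, 0.4]
grip_width: 0.648
grip_force: 0.0
time_s: 1.9
eef_pos: [575.1, 111.0, 300.5]
ee_rot: [0.0, 0.991, -0.131, 0.0]
force: [0.2, 0.2, -0.7]
grip_width: 0.647
grip_force: 0.0
1.9 [575.1 111.  300.5] [ 0.23  0.24 -0.71] 0.6469424398850444 d [ 1.3 -2.4  0.5] rot [ 0.0003 -0.0001  0.0034] j [-0.01  0.54  1.44 -0.    1.16  1.83]
{'fx': 378.25846948754264, 'fy': 378.25846948754264, 'cx': 319.6861864501559, 'cy': 239.28908571560325, 'position': array([646.21495828,  91.17927932, 268.56479511]), 'attitude': array([-0.08897072, -0.60136762,  0.78557571,  0.11537765])}
```

View pics/w1.png

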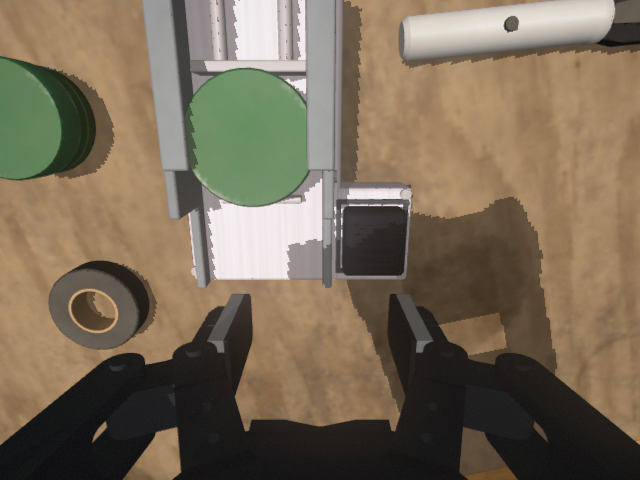

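The wrist view shows the key top as a rectangle from (343,206) to (406,276). The rail fronts are at about (203,285) and (327,285), the chute floor's front edge runs along row 280, and the pad tips are at columns 251 and 389.

```bash
python3 - <<'E'
import numpy as np
from rig import ctrl, imaging, sensors, workorder
from scipy.spatial.transform import Rotation as R
c=imaging.calibration("wrist");q=c['attitude'];M=R.from_quat(np.r_[q[1:],q[0]])
def bp(u,v,z):
    d=M.apply([(u-c['cx'])/c['fx'],(v-c['cy'])/c['fy'],1]);return c['position']+d*(z-c['position'][2])/d[2]
K=[bp(*p,50) for p in((343,206),(406,206),(405,276),(343,275))]
for k in K:print(k.round(1))
print('key c',np.mean(K,0),'sides',[np.linalg.norm(K[i]-K[i-1]).round(1) for i in range(4)])
l=bp(211,279,30);r=bp(322,279,30);print('lip L,R',l,r,np.linalg.norm(l-r),'yaw',np.arctan2(*(l-r)[:2])) 
s=sensors.sense()
Y=-.267
for v in((-43,-70),(-75,0),(-43,0)):print(v,np.array([628.1,135.4])+R.from_euler('z',Y).as_matrix()[:2,:2]@v)
q=s['ee_rot'];T=R.from_quat(np.r_[q[1:],q[0]])
print('cam in tool',T.inv().apply(c['position']-s['eef_pos']),(T.inv()*M).as_matrix().round(3))
# pad tips at tool z ~167
for u in(251,389):
    print(T.inv().apply(bp(u,296,s['eef_pos'][2]-167)-s['eef_pos']))
E
```

```text
[598.9  89.2  50. ]
[589.2  53.4  50. ]
[545.8  62.8  50. ]
[556.5  99.9  50. ]
key c [572.58327265  76.32373928  50.        ] sides [np.float64(43.7), np.float64(37.1), np.float64(44.4), np.float64(38.7)]
lip L,R [569.04604668 188.25573479  30.        ] [549.23866802 115.26541336  30.        ] 75.63014790841936 yaw 0.2649882446103845
(-43, -70) [568.15490468  79.22540123]
(-75, 0) [555.75749356 155.1879196 ]
(-43, 0) [586.62362964 146.74507391]
cam in tool [73.84826495  0.60444207 31.97569079] [[-0.    -0.958 -0.288]
 [ 1.    -0.001  0.001]
 [-0.001 -0.288  0.958]]
[ 10.06292166 -26.13875982 167.00977962]
[ 10.02707031  27.74624763 167.01146093]
```

Converted, 68 mm / 600 = 0.1133, 45 mm / 600 = 0.075, 0.003 rad / 6.2832 = 0.0005.

```bash
python3 go.py 580.5 110 232 -.265;  echo '[[0.0067, 0, 0.0333, 0, 0, 0.0005], [0.01, -0.0017, 0.075, 0, 0, 0.0005], [0.01, -0.0017, 0.1133, 0, 0, 0.0005], [0.01, -0.0017, 0.1133, 0, 0, 0.0005], [0.01, -0.0017, 0.1133, 0, 0, 0.0005]]' | python3 steer.py; python3 go.py 580.5 110 232 -.265
```

```text
1.95 [575.1 110.7 301. ] [ 0.51 -0.55 -0.65] 0.650287081353819 d [ 5.3 -0.8 69. ] rot [ 0.     -0.001   0.0006] j [-0.01  0.54  1.44 -0.    1.16  1.83]
time_s: 2.45
eef_pos: [581.5, 110.4, 233.5]
ee_rot: [-0.0, 0.991, -0.133, 0.001]
force: [-0.1, -0.6, 1.2]
grip_width: 0.652
grip_force: 0.0
2.45 [581.5 110.4 233.5] [-0.08 -0.63  1.18] 0.6521767542959747 d [-0.8  0.6  1.5] rot [-0.0003 -0.0014 -0.0024] j [-0.01  0.64  1.48 -0.    1.03  1.83]
```

```bash
python3 - <<'E'
from rig import ctrl, imaging, sensors, workorder
import cv2,numpy as np
w=imaging.capture("wrist")[120:420,120:520,::-1];s=imaging.capture("scene")[180:330,190:390,::-1]
cv2.imwrite("pics/w2.png",np.hstack([w,cv2.resize(s,(400,300),interpolation=cv2.INTER_CUBIC)]))
E
```

```text
(no output)
```

View pics/w2.png

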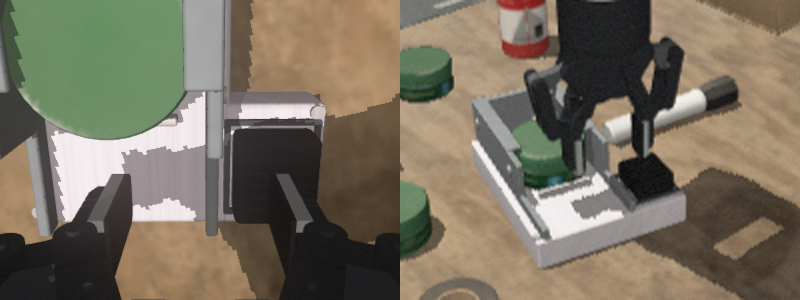

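The right pad is over the key and the left pad is over the chute ahead of the tin, as intended. Next is a slow descent.

Converted, 13 mm / 600 = 0.0217, 10 mm / 600 = 0.0167.

```bash
echo '[[0, 0, 0.0083, 0, 0, 0], [-0.0017, 0.0017, 0.0167, 0, 0, 0], [-0.0017, 0.0017, 0.0217, 0, 0, 0], [-0.0017, 0.0017, 0.0217, 0, 0, 0]]' | python3 steer.py; python3 go.py 580.5 110 213 -.265
```

```text
time_s: 2.95
eef_pos: [580.0, 110.5, 218.8]
ee_rot: [0.0, 0.991, -0.133, -0.0]
force: [0.7, 0.6, 0.2]
grip_width: 0.647
grip_force: 0.0
2.95 [580.  110.5 218.8] [0.74 0.6  0.23] 0.647493758085211 d [0.7 0.4 5.8] rot [ 0.0002  0.0006 -0.0011] j [-0.01  0.65  1.49 -0.    1.    1.83]
```

Converted, 4 mm / 600 = 0.0067, 2 mm / 600 = 0.0033.

```bash
echo '[[0, 0, 0.0033, 0, 0, 0], [0, 0, 0.0067, 0, 0, 0], [0, 0, 0.0067, 0, 0, 0]]' | python3 steer.py; echo '[[0, 0, 0.0033, 0, 0, 0], [0, 0, 0.0067, 0, 0, 0], [0, 0, 0.0067, 0, 0, 0]]' | python3 steer.py|grep -E 'pos|force'
```

```text
time_s: 3.25
eef_pos: [580.1, 110.6, 215.0]
ee_rot: [0.0, 0.991, -0.133, -0.0]
force: [-0.8, -0.0, 2.4]
grip_width: 0.652
grip_force: 1.4
eef_pos: [579.9, 110.6, 210.7]
force: [-2.4, 0.4, 2.4]
grip_force: 3.0
```

```bash
for i in 1; do echo '[[0, 0, 0.0025, 0, 0, 0], [0, 0, 0.005, 0, 0, 0], [0, 0, 0.005, 0, 0, 0]]' | python3 steer.py|grep -E 'pos|force|width'; done;  echo '[[0, 0, 0.0025, 0, 0, 0], [0, 0, 0.005, 0, 0, 0], [0, 0, 0.005, 0, 0, 0], [0, 0, 0.005, 0, 0, 0]]' | python3 steer.py|grep -E 'pos|force|width'; python3 - <<'E'
from rig import ctrl, imaging, sensors, workorder
import cv2,numpy as np
w=imaging.capture("wrist")[120:420,120:520,::-1];s=imaging.capture("scene")[180:330,190:390,::-1]
cv2.imwrite("pics/w3.png",np.hstack([w,cv2.resize(s,(400,300),interpolation=cv2.INTER_CUBIC)]))
E
```

```text
eef_pos: [579.9, 110.7, 208.1]
force: [-4.7, 0.2, 4.1]
grip_width: 0.651
grip_force: 4.0
eef_pos: [579.9, 110.7, 206.9]
force: [-10.7, 0.7, 21.7]
grip_width: 0.648
grip_force: 12.7
```

View pics/w3.png

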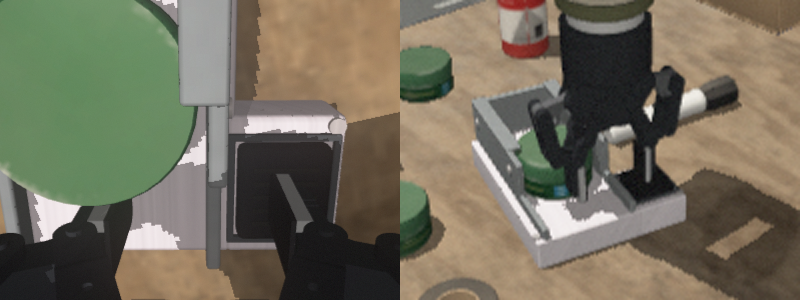

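The tin has come out and rests against the left finger. The key is down nearly flush with its bezel. I'll check which finger carries the load and that it's steady.

```bash
echo '[[0, 0, 0, 0, 0, 0], [0, 0, 0, 0, 0, 0], [0, 0, 0, 0, 0, 0], [0, 0, 0, 0, 0, 0], [0, 0, 0, 0, 0, 0]]' | python3 steer.py|grep -E 'time|pos|force'; python3 - <<'E'
from rig import ctrl, imaging, sensors, workorder
import numpy as np
from scipy.spatial.transform import Rotation as R
s=sensors.sense();q=s['ee_rot'];T=R.from_quat(np.r_[q[1:],q[0]]).inv()
print('tool F',T.apply(s['force']),'M',T.apply(s['wrist_torque']),s['eef_pos'])
import cv2
w=imaging.capture("wrist")[200:420,120:520,::-1];s=imaging.capture("side")[190:300,210:370,::-1]
cv2.imwrite("pics/w4.png",np.hstack([cv2.resize(w,(400,220)),cv2.resize(s,(320,220),interpolation=cv2.INTER_CUBIC)]))
E
```

```text
time_s: 4.85
eef_pos: [579.9, 110.7, 206.9]
force: [-10.1, -0.3, 21.6]
grip_force: 12.7
tool F [ -9.65899878   2.98531742 -21.60685673] M [-1.09647266 -1.7057055   0.02144715] [579.93202483 110.72140894 206.93339278]
```

View pics/w4.png

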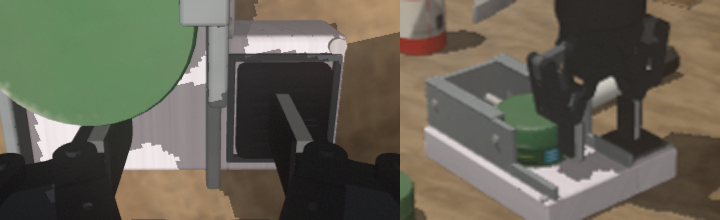

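The load is centred at about y = +28 mm, so it falls mainly on the key finger. At 21.6 N it is well above the key's 8.5 N maximum, so the key is on its stop. Everything is steady, so I'm handing in.

```bash
python3 -c "
from rig import ctrl, imaging, sensors, workorder
print(workorder.finish_job())"
```

```text
the job is handed in; nothing more can be done
None
```

I handed the job in with the release key held down on its stop and the ejected tin at rest on the chute against the other finger; the hand-in returned no verdict.

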